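# Rail a wagon on the inclined siding

## Robot

A 7-joint arm with a two-finger parallel gripper is mounted at the origin on the work surface. World frame = base frame: x ahead of the robot, y to its left, z up, the work surface at z = 0. Lengths are in m, angles in rad, forces in N, time in s.
With the tool pointing down it reaches from about 0.4 to 0.875 m from the base axis. Payload 19.3 kg.
Tool frame: the origin (TCP) lies at the very end of the fingers, on their centre line; the grasp point (between the pads) lies 19 mm behind it; z points along the fingers, y is the line along which they close (so a half turn about z gives the same grasp; the last joint's range is limited). The gripper opens to 85 mm and grips with 20 to 120 N. Pads are 22 mm wide; open, the fingers measure 114 mm over their backs; the gripper's body (76 mm by 85 mm) begins 54 mm behind the grasp point. The pads swing forward as they close: fully open they stand 13 mm farther back than shut.
Start: joints at [1.127, 0.521, -0.036, 1.599, 0.021, 1.021, -0.113], TCP at [0.228, -0.582, 0.231] pointing down, gripper open.
Joint ranges: [-2.91, 2.91], [-0.3, 2.13], [-1.5, 1.42], [0.17, 2.43], [-1.26, 4.41], [0.16, 1.93], [-2.52, 2.52]. Speed limits (rad/s): [1.89, 1.89, 2.39, 2.39, 3.01, 3.01, 3.01].

## Interface

Orientations are given as [roll, pitch, yaw] about the fixed x, y, z axes, in that order (R = Rz(yaw) Ry(pitch) Rx(roll)).
In Python, from workcell import observe, grab_frame, job_done gives the robot as it stands.
- The arm moves only by the tool move_arm, never from a script. Its argument "plan" is a list that holds one entry, the list of rows, each a list of 7 numbers: the shift along the tool's x, y, z each as a share of 0.02 m, from -1 to 1, then the turn, a rotation vector about the tool's x, y, z each as a share of 6 degrees, from -1 to 1, then the opening, from -1 (shut) to 1 (fully open). A call has exactly 10 rows; each row shifts and turns the commanded pose from where the row before left it, along the tool's axes as they then stand; what a row does not reach is not made up. A row lasts 1/10 s, in which the tool goes at most 50 mm and 8.59 degrees, less where a joint would pass 70% of its speed; a pose out of reach is approached as far as the arm can. A call with a number of a shift or a turn outside -1 to 1 is refused whole. A call with a gripper value outside its range is refused whole. The fingers move at their own pace and stop on an object; "grip_force" is the grip in N (left out, the last holds). Time passes only in rows, so rows that do not move let the fingers close, or fill a call up. It gives the time, the measured TCP pose, the force, the opening and the grip force at its end, in the units of the state.
- observe(): the state, without advancing time (a new reading comes with each control period).
- grab_frame(name): name is "scene" or "top" or "wrist"; returns a dict with "color" (420x560x3 uint8, red, green, blue), "intrinsics" (3x3 intrinsics, pixels), "k1" (the pictures are not rectified: a ray, as slopes to the right and down, at radius r is drawn at 1 + k1 r^2 times it, then the intrinsics apply), "position" and "orientation" of the camera in the world; the wrist camera has in their place "tool_from_camera" (4x4, takes a point from camera to tool coordinates, whose origin is the TCP and whose axes are the flange's). Camera axes: x right, y down, z forward; pixel columns grow to the right and rows downward; lengths in m; the calibration is good to about 2 mm. A picture is of the moment at which its call begins: read the wrist's pose just before it. There is no depth.
- job_done(): hands the job in; it is judged then, once.
The state is a dict: "clock": time; "qpos": joint angles; "qd": joint speeds; "joint_efforts": joint torques, N m; "position": TCP position; "tool_rot": TCP orientation; "force": force on the tool from outside, world axes, zero at the start; "moment": the same for the moment, N m; "grip_width": finger opening in m; "finger_force": force on a finger pad.
Only numpy, scipy, OpenCV 4.12 (cv2) and the standard library are available. Lean on these libraries where they do the work, as an engineer would, in place of code of your own. Each camera call takes 0.05 s, during which the arm holds its last target. There are 200 camera calls.

## Task

Set the grey open wagon on the rails of the inclined siding, either way round, with every wheel properly on the rails and its buffers resting against the red buffer stop from the uphill side, and let go of it. It rolls freely, so ease it down to the stop by hand: never let it run, and do not drop or bang it. Leave the other loose things in the yard where they stand.

Things in the scene. Friction and masses are not known exactly. Their poses are not given: they have to be found in the camera images.
- grey_wagon: The wagon to be railed: four-wheel O gauge open wagon, empty, grey outside and inside, 0.24 to 0.44 kg. 118 long (x) x 58 wide (y), 140 over its four buffers. Origin: centre of the wagon at the height of the bottom of the wheel treads (3 above the board when it stands there on its flanges); z up. The wheels turn freely: let go on a slope, it rolls away.
- tub_top (a point): Centre of the open top of the grey wagon's tub, 56 above the wagon's origin. The tub's flat sides (58 mm across, walls 3 thick) reach from 26 to 56 above the wagon's origin and can be gripped at mid-length; underframe and buffers (centres 24 up, 20 to either side) lie below.
- axle (a point): Middle of one axle of the grey wagon, 32 mm from its centre towards -x and 11 above its origin; the other axle is 32 towards +x. Treads 22 diameter, 14.2 to 21 from the centre line; inside them flanges 28 diameter (3 deeper than the tread), 12 to 14.2 from the centre line.
- rails: The rails of the inclined siding: 440 mm of track on a dark timber trestle fixed to the board, rising 0.16 rad. Origin: centre line, halfway along, level with the rail tops, 86 above the board. x uphill along the rails, y across, z square to the track. Rails 4 wide, inner faces 16 from the centre line, 6 above the sleepers (70 wide). Flanges go between the rails with 1.8 mm play each side.
- rail_end (a point): Top end of the inclined rails, on the centre line at rail-top height, 220 uphill of the rails' origin. Properly railed, the wagon's origin lies in the rail-top plane on the centre line, its axes along the rails' (either way round); with a flange up on a rail it stands up to 3 mm too high or askew. The upper half of the track is clear; a low stone abutment carries its top end.
- stop_range (a point): Point on the rails' centre line 100 downhill of their origin. A friction buffer stop (red beam 62 wide, 15 to 33 above the rail tops, its frame 55 long below it) is clamped fast to the rails; its uphill face stands at most 50 mm above or below this point, elsewhere each time. Its place is not reported: see it or feel for it with the wagon's buffers.
- brown_wagon: Bystander: brown open wagon standing on the board. Same build and size as the grey wagon (118 x 58 mm body, 140 mm over buffers). Origin at its centre at tread height.
- box_van: Bystander: crimson covered van wagon with a pale roof, 75 tall, standing on the board. Same build and size as the grey wagon (118 x 58 mm body, 140 mm over buffers). Origin at its centre at tread height.
- red_van: Bystander: red delivery van, 95 x 44 x 48, standing on the board. Origin at the centre of its underside.
- rail_rubber: Bystander: track cleaning block, cork with a wooden back, 75 x 38 x 30. Origin at the centre of its underside.
- paint_pot: Bystander: glass paint pot with a white lid, 42 diameter, 52 tall. Origin at the centre of its underside.

How it is judged:
By the outcome, as a careful person would: the job done as asked, in the order asked, and still so for the second after the job is handed in, with the robot touching nothing.
It also fails if it takes over 64 s, if anything falls off the work surface, if the arm or the gripper's body presses on something with over 40 N, if the wrist force passes 120 N, or if a joint passes its speed limit or range.

## Working session

There is one attempt and no reset: what is moved stays moved. The work goes in short steps, Python scripts to look and compute and a tool call to move; the robot and the scene stay as the last step left them, time stands still between calls to the robot, and variables do not carry over. Pictures are saved under pics/ and viewed, at most 10 in all, crops included, and the job is handed in when it is done.

Besides the shell and the picture viewer there is one more tool, called after ">>>" by a JSON object that holds its "op" and its "data". move_arm: Moves the arm, as the interface text tells. Shift numbers are shares of 0.02 m and turn numbers shares of 6 degrees, none past 1 either way. Its arguments: {"type":"object","properties":{"plan":{"type":"array"},"grip_force":{"type":"number"}},"required":["plan"]}

```bash
ls; mkdir -p pics; python3 - <<'E'
from workcell import observe, grab_frame
import cv2,numpy as np
s=observe();print({k:np.round(v,3).tolist() for k,v in s.items()})
for n in("scene","top"):
    f=grab_frame(n);np.save(f"{n}.npy",f,allow_pickle=True)
    cv2.imwrite(f"pics/{n}0.png",f["color"][...,::-1])
    print(n,{k:np.round(v,4).tolist() for k,v in f.items() if k!="color"})
f=grab_frame("wrist");print(np.round(f["tool_from_camera"],4).tolist(),f["intrinsics"].tolist(),f["k1"])
E
```

```text
pics
{'clock': 0.0, 'qpos': [1.127, 0.522, -0.036, 1.6, 0.021, 1.021, -0.113], 'qd': [-0.0, 0.0, -0.0, 0.0, -0.001, -0.001, -0.002], 'joint_efforts': [-0.0, -92.711, 1.98, -36.994, 0.018, 0.008, -0.0], 'position': [0.228, -0.582, 0.231], 'tool_rot': [-3.14, 0.0, 0.374], 'force': [-0.094, 0.099, 0.056], 'moment': [0.004, 0.013, -0.026], 'finger_force': 0.0, 'grip_width': 0.085}
scene {'intrinsics': [[430.6151, 0.0, 273.7085], [0.0, 430.6151, 210.294], [0.0, 0.0, 1.0]], 'k1': -0.1234, 'position': [1.0911, -0.1707, 1.0727], 'orientation': [-2.6223, -0.0147, 1.3036]}
top {'intrinsics': [[449.8094, 0.0, 275.9036], [0.0, 449.8094, 212.0921], [0.0, 0.0, 1.0]], 'k1': -0.1045, 'position': [0.3835, -0.0152, 1.0845], 'orientation': [-2.9513, 0.0142, -1.5992]}
[[0.0013, -0.9531, -0.3026, 0.0782], [1.0, 0.0015, -0.0002, -0.0017], [0.0006, -0.3026, 0.9531, -0.1423], [0.0, 0.0, 0.0, 1.0]] [[356.9075220969351, 0.0, 277.9139106237109], [0.0, 356.9075220969351, 210.63796797353413], [0.0, 0.0, 1.0]] 0.026685304103511887
```

View pics/scene0.png

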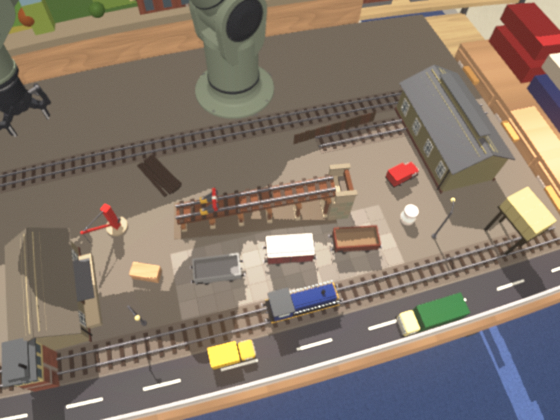

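View pics/top0.png

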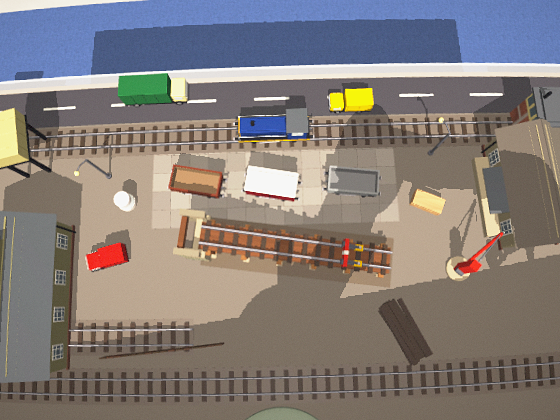

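The scene view shows the grey wagon at about (217,268), the siding from (178,210) to (350,185) and the red stop at about (214,200). In the top view they are at (353,181), (200,228)–(390,258) and (347,253). The uphill end, with the abutment, is on the left in the top view (+y).

```bash
cat > h.py <<'E'
import numpy as np,cv2
from scipy.spatial.transform import Rotation as R
def load(n): return np.load(n+".npy",allow_pickle=True).item()
def pose(f): return R.from_euler('xyz',f["orientation"]).as_matrix(),np.array(f["position"])
def rays(f,px,P=None):
    u=cv2.undistortPoints(np.array(px,float).reshape(-1,1,2),f["intrinsics"],np.array([f["k1"],0,0,0.]))[:,0]
    M,p=P or pose(f); d=np.c_[u,np.ones(len(u))]@M.T
    return p,d/np.linalg.norm(d,axis=1)[:,None]
def onz(f,px,z,P=None):
    p,d=rays(f,px,P); return p+d*((z-p[2])/d[:,2])[:,None]
def tri(f,a,g,b,P=None,Q=None):
    p,d=rays(f,a,P);q,e=rays(g,b,Q);o=[]
    for x,y in zip(d,e):
        A=np.c_[x,-y];t=np.linalg.lstsq(A,q-p,rcond=None)[0]
        u,v=p+x*t[0],q+y*t[1];o.append([*((u+v)/2),np.linalg.norm(u-v)])
    return np.array(o)
def proj(f,X,P=None):
    M,p=P or pose(f); c=(np.atleast_2d(X)-p)@M
    return cv2.projectPoints(c,np.zeros(3),np.zeros(3),f["intrinsics"],np.array([f["k1"],0,0,0.]))[0][:,0]
E
python3 - <<'E'
from h import *
a=load("top")["color"][...,::-1];b=load("scene")["color"][...,::-1]
cv2.imwrite("pics/tc.png",cv2.resize(a[155:285,175:400],None,fx=3.5,fy=3.5,interpolation=cv2.INTER_CUBIC))
cv2.imwrite("pics/sc.png",cv2.resize(b[155:290,168:363],None,fx=4,fy=4,interpolation=cv2.INTER_CUBIC))
E
```

```text
(no output)
```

View pics/tc.png

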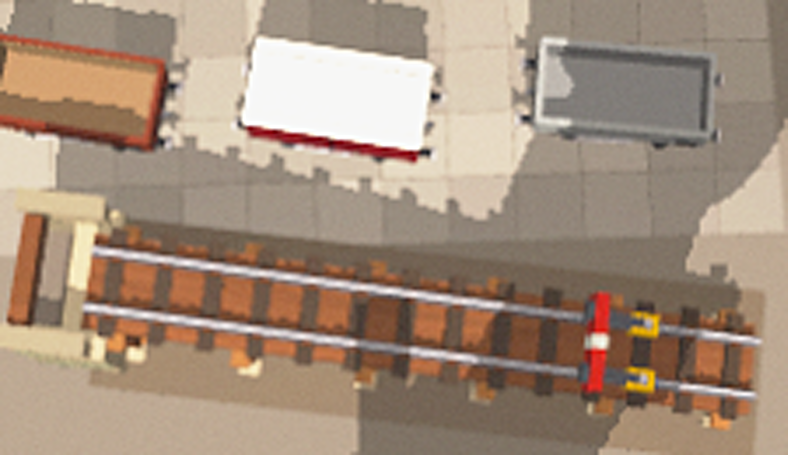

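View pics/sc.png

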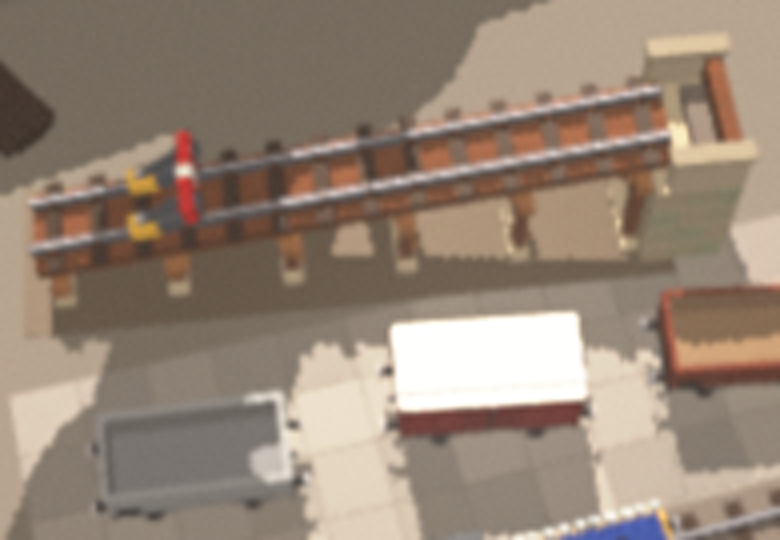

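Crop positions that matter:
- **Top crop:** wagon rim corners (540,38), (718,53), (713,139), (536,130). Rail ends (93,251), (760,342), (85,308), (755,396). Red beam (602,293)–(594,392).
- **Scene crop:** wagon rim corners (283,394), (100,412), and so on. Rails (668,134)–(33,250) and (661,91)–(30,203). Beam (184,133)–(192,222).

```bash
python3 - <<'E'
from h import *
T=load("top");S=load("scene");np.set_printoptions(precision=4,suppress=True)
ct=lambda l:(np.array(l)+.5)/3.5-.5+[175,155]
cs=lambda l:(np.array(l)+.5)/4-.5+[168,155]
A=ct([(540,38),(718,53),(713,139),(536,130),(93,251),(85,308),(760,342),(755,396),(602,293),(594,392)])
B=cs([(293,483),(103,505),(100,412),(283,394),(668,134),(661,91),(33,250),(30,203),(192,222),(184,133)])
X=tri(T,A,S,B);print(X)
w=X[:4,:3];print("wagon c",w.mean(0),np.linalg.norm(w[0]-w[1]),np.linalg.norm(w[3]-w[2]),np.linalg.norm(w[0]-w[3]),np.linalg.norm(w[1]-w[2]))
wz=onz(T,A[:4],.059);print(wz.mean(0),wz)
u,l=X[4:6,:3].mean(0),X[6:8,:3].mean(0);d=u-l;L=np.linalg.norm(d);print("rails",(u+l)/2,L,np.arcsin(d[2]/L),np.arctan2(d[1],d[0]))
print("beam s",(X[8:,:3].mean(0)-(u+l)/2)@d/L)
E
```

```text
[[ 0.6925 -0.134   0.0517  0.0042]
 [ 0.6775 -0.2535  0.0549  0.0062]
 [ 0.6167 -0.2441  0.0596  0.0071]
 [ 0.6292 -0.1272  0.0481  0.0066]
 [ 0.5438  0.1591  0.1173  0.0034]
 [ 0.5087  0.1657  0.115   0.0057]
 [ 0.4809 -0.2684  0.0475  0.0073]
 [ 0.4451 -0.2633  0.0494  0.0048]
 [ 0.5117 -0.1593  0.0888  0.0069]
 [ 0.4483 -0.1502  0.0981  0.0054]]
wagon c [ 0.654  -0.1897  0.0536] 0.12045655475159261 0.11813678682906904 0.06373902348166913 0.06175132257727802
[ 0.652  -0.1919  0.059 ] [[ 0.6899 -0.1352  0.059 ]
 [ 0.6758 -0.2556  0.059 ]
 [ 0.6162 -0.2477  0.059 ]
 [ 0.626  -0.1292  0.059 ]]
rails [ 0.4946 -0.0517  0.0823] 0.4381273607219131 0.15519591505961886 1.4241067474818303
beam s -0.10106070591720627
```

```bash
python3 - <<'E'
from h import *
T=load("top");S=load("scene");np.set_printoptions(precision=3,suppress=True)
print("jib tip,lamp head,roof",tri(T,[(503,234),(441,120),(497,150)],S,[(82,232),(137,317),(90,250)]))
E
```

```text
jib tip,lamp head,roof [[ 0.505 -0.502  0.121  0.009]
 [ 0.765 -0.383  0.142  0.004]
 [ 0.648 -0.433  0.277  0.007]]
```

>>> {"op": "move_arm", "data": {"plan": [[[0,0,-0.2,0,0,-1,1],[0,0,-0.2,0,0,-1,1],[0,0,-0.2,0,0,-1,1],[0,0,-0.2,0,0,-1,1],[0,0,-0.2,0,0,-1,1],[0,0,-0.2,0,0,-1,1],[0,0,-0.2,0,0,-1,1],[0,0,-0.2,0,0,-1,1],[0,0,-0.2,0,0,-1,1],[0,0,-0.2,0,0,-1,1]]]}}

```text
clock: 1.15
position: [0.2281, -0.5817, 0.2712]
tool_rot: [-3.141, -0.0, 1.425]
force: [0.4, -0.8, 0.5]
grip_width: 0.0855
finger_force: 0.0
```

>>> {"op": "move_arm", "data": {"plan": [[[0.95,0.32,0,0,0,0,1],[0.95,0.32,0,0,0,0,1],[0.95,0.32,0,0,0,0,1],[0.95,0.32,0,0,0,0,1],[0.95,0.32,0,0,0,0,1],[0.95,0.32,0,0,0,0,1],[0.95,0.32,0,0,0,0,1],[0.95,0.32,0,0,0,0,1],[0.95,0.32,0,0,0,0,1],[0.95,0.32,0,0,0,0,1]]]}}

```text
clock: 2.15
position: [0.32, -0.4027, 0.2712]
tool_rot: [-3.141, -0.0, 1.421]
force: [0.4, -0.6, 0.1]
grip_width: 0.0854
finger_force: 0.0
```

>>> {"op": "move_arm", "data": {"plan": [[[0.95,0.45,0,0,0,0,1],[0.95,0.45,0,0,0,0,1],[0.95,0.45,0,0,0,0,1],[0.95,0.45,0,0,0,0,1],[0.95,0.45,0,0,0,0,1],[0.95,0.45,0,0,0,0,1],[0.95,0.45,0,0,0,0,1],[0.95,0.45,0,0,0,0,1],[0,0,0,0,0,0,1],[0,0,0,0,0,0,1]]]}}

```text
clock: 3.15
position: [0.4136, -0.2639, 0.2712]
tool_rot: [-3.141, -0.0, 1.422]
force: [0.1, -0.4, 0.2]
grip_width: 0.0854
finger_force: 0.0
```

```bash
cat > wr.py <<'E'
import sys
from h import *
from workcell import observe,grab_frame
def wshot(n):
    s=observe();f=grab_frame("wrist")
    f["tp"]=s["position"];f["tr"]=s["tool_rot"];np.save(n+".npy",f,allow_pickle=True)
    cv2.imwrite(f"pics/{n}.png",f["color"][...,::-1]);print(s["clock"],np.round(s["position"],4),np.round(s["tool_rot"],4),np.round(s["qpos"],2))
def wp(f):
    M=R.from_euler('xyz',f["tr"]).as_matrix();C=np.array(f["tool_from_camera"])
    return M@C[:3,:3],M@C[:3,3]+np.array(f["tp"])
if __name__=="__main__": wshot(sys.argv[1])
E
python3 wr.py w1
```

```text
3.15 [ 0.4136 -0.2639  0.2712] [-3.1412 -0.      1.4216] [ 0.81  0.29 -0.44  1.88  0.14  1.01  0.15]
```

>>> {"op": "move_arm", "data": {"plan": [[[0.95,0.1,0.1,0,0,0,1],[0.95,0.1,0.1,0,0,0,1],[0.95,0.1,0.1,0,0,0,1],[0.95,0.1,0.1,0,0,0,1],[0.95,0.1,0.1,0,0,0,1],[0.95,0.1,0.1,0,0,0,1],[0.95,0.1,0.1,0,0,0,1],[0.95,0.1,0.1,0,0,0,1],[0,0,0,0,0,0,1],[0,0,0,0,0,0,1]]]}}

```text
clock: 4.2
position: [0.452, -0.1168, 0.2552]
tool_rot: [-3.141, 0.0, 1.421]
force: [-0.1, -0.6, -0.2]
grip_width: 0.0856
finger_force: 0.0
```

```bash
python3 wr.py w2; python3 - <<'E'
import cv2,numpy as np
a=[cv2.resize(cv2.imread(f"pics/w{i}.png"),None,fx=1.42,fy=1.42)[:,:] for i in (1,2)]
b=[np.rot90(x) for x in a]
cv2.imwrite("pics/w12.png",cv2.resize(np.hstack(b),(800,533)))
E
```

```text
4.2 [ 0.452  -0.1168  0.2552] [-3.1413e+00  2.0000e-04  1.4205e+00] [ 0.56  0.27 -0.52  1.95  0.17  0.96 -0.19]
```

View pics/w12.png

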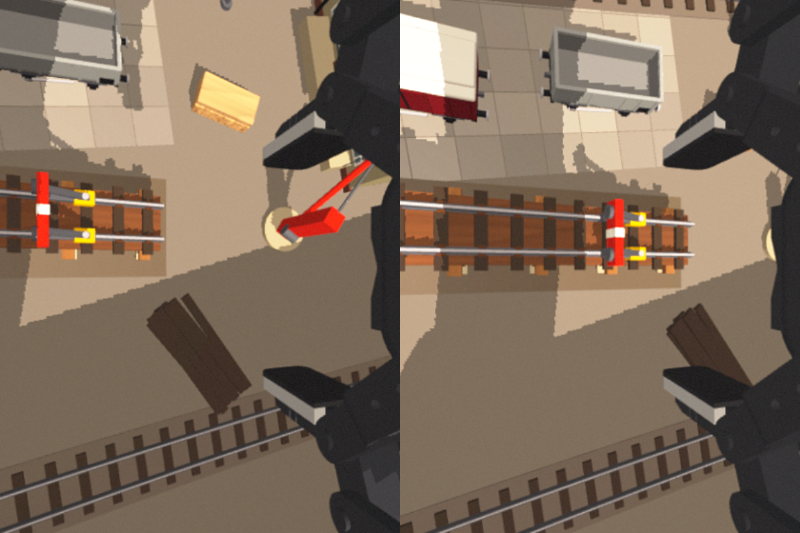

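The left half is view w1, with the stop at about (43,210). In the right half (w2) the stop is at about (615,230), the rails run left from it, and the grey wagon is at about (605,70). I need a view farther uphill and one offset sideways to triangulate the rails.

>>> {"op": "move_arm", "data": {"plan": [[[0.9,0.2,0.2,0,0,0,1],[0.9,0.2,0.2,0,0,0,1],[0.9,0.2,0.2,0,0,0,1],[0.9,0.2,0.2,0,0,0,1],[0.9,0.2,0.2,0,0,0,1],[0.9,0.2,0,0,0,0,1],[0,0,0,0,0,0,1],[0,0,0,0,0,0,1],[0,0,0,0,0,0,1],[0,0,0,0,0,0,1]]]}}

```text
clock: 5.25
position: [0.4919, -0.0139, 0.2353]
tool_rot: [-3.142, 0.0, 1.419]
force: [-1.1, -0.5, -0.4]
grip_width: 0.0854
finger_force: 0.0
```

```bash
python3 wr.py w3
```

```text
5.25 [ 0.4919 -0.0139  0.2353] [-3.1416e+00  4.0000e-04  1.4195e+00] [ 0.35  0.35 -0.56  1.92  0.23  0.94 -0.46]
```

>>> {"op": "move_arm", "data": {"plan": [[[-0.9,0.9,0,0,0,0,1],[-0.9,0.9,0,0,0,0,1],[-0.9,0.9,0,0,0,0,1],[-0.9,0.9,0,0,0,0,1],[-0.9,0.9,0,0,0,0,1],[0,0.9,0,0,0,0,1],[0,0.9,0,0,0,0,1],[0,0.9,0,0,0,0,1],[0,0,0,0,0,0,1],[0,0,0,0,0,0,1]]]}}

```text
clock: 6.3
position: [0.6207, -0.1236, 0.235]
tool_rot: [-3.141, -0.0, 1.421]
force: [0.1, -0.2, -0.1]
grip_width: 0.0856
finger_force: 0.0
```

```bash
python3 wr.py w4; python3 - <<'E'
import cv2,numpy as np
b=[np.rot90(cv2.imread(f"pics/w{i}.png")) for i in (3,4)]
cv2.imwrite("pics/w34.png",cv2.resize(np.hstack(b),(800,533)))
E
```

```text
6.3 [ 0.6207 -0.1236  0.235 ] [-3.1409e+00 -1.0000e-04  1.4207e+00] [ 0.42  0.57 -0.48  1.56  0.28  1.09 -0.28]
```

View pics/w34.png

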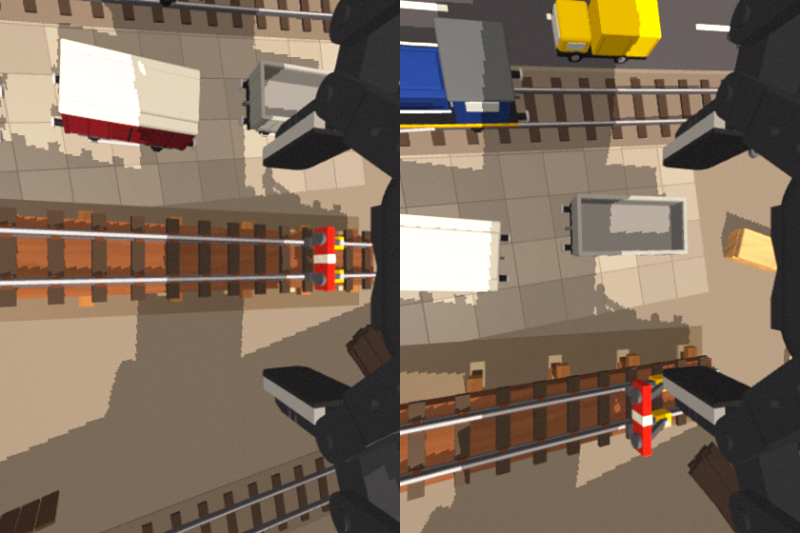

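w3 shows the rails at display y≈230 and 283 on the left, with the stop at (324,258). w4 shows the grey wagon's rim at about (572–687, 195–252), the rails below it, and the stop at (642,418).

```bash
cat > fit.py <<'E'
from wr import *
from scipy.optimize import least_squares
np.set_printoptions(precision=4,suppress=True)
k=.9524
seeds={"w2":[((5,204),(195,216)),((5,250),(195,252))],"w3":[((5,230),(300,244)),((5,283),(300,276))],"w4":[((5,432),(222,386)),((5,483),(225,424))]}
obs=[]
for n,ls in seeds.items():
    f=load(n);P=wp(f);im=f["color"].astype(float).min(2)
    for side,(a,b) in zip((1,-1),ls):
        a,b=[(559-p[1]/k,p[0]/k) for p in (a,b)];pts=[]
        for v in range(int(a[1]),int(b[1]),3):
            u=a[0]+(b[0]-a[0])*(v-a[1])/(b[1]-a[1]);i=np.arange(int(u)-8,int(u)+9);g=im[v,i]
            w=np.clip(g-(g.min()*.4+g.max()*.6),0,None);pts.append(((w*i).sum()/w.sum(),v))
        pts=np.array(pts)
        for _ in range(4):
            c=np.polyfit(pts[:,1],pts[:,0],2);r=pts[:,0]-np.polyval(c,pts[:,1]);pts=pts[abs(r)<max(.6,2*np.median(abs(r)))]
        print(n,side,len(pts),"px rms",(pts[:,0]-np.polyval(c,pts[:,1])).std())
        p,d=rays(f,pts,P);obs.append((side,p,d,n))
def model(t,side,h=.018):
    x0,z0,az,sl=t[:4];e=np.array([np.cos(az)*np.cos(sl),np.sin(az)*np.cos(sl),np.sin(sl)]);n=np.array([np.sin(az),-np.cos(az),0])
    return np.array([x0,-.05,z0])+side*h*n,e
def res(t,o=obs):
    r=[]
    for s,p,d,_ in o:
        c,e=model(t,s,t[4]);m=np.cross(d,e);m/=np.linalg.norm(m,axis=1)[:,None];r.append(((c-p)*m).sum(1))
    return np.concatenate(r)
if __name__=="__main__":
    t=least_squares(res,[.494,.082,1.424,.16,.018],loss="soft_l1",f_scale=.0005).x;print(t)
    for o in obs: r=res(t,[o]);print(o[3],o[0],"mm",r.mean()*1e3,r.std()*1e3)
    q=least_squares(lambda t:res([*t[:3],.16,.018]),t[:3]).x;print("fixed slope/gauge",q)
    T=t
    # wagon rim corners w4 / w2, beam top uphill edge
    U=lambda l,o:[(559-y/k,(x-o)/k) for x,y in l]
    A=U([(572,195),(685,198),(687,250),(574,252)],400);B=U([(553,28),(662,48),(657,108),(555,95)],400)
    f,g=load("w4"),load("w2");X=tri(f,A,g,B,wp(f),wp(g));print(X,X.mean(0))
    z=onz(f,A,.059,wp(f));print(z,z.mean(0))
    g=load("w3");X=tri(f,U([(632,382),(633,452)],400),g,U([(314,227),(314,290)],0),wp(f),wp(g));print("beam",X)
    c,e=model(T,0);o=c+e*((.086-c[2])/e[2]);print("origin est",o,"s beam",(X[:,:3]-o)@e)
E
python3 fit.py
```

```text
w2 1 67 px rms 0.07638508508056002
w2 -1 67 px rms 0.11084232172849907
w3 1 103 px rms 0.07451346727497127
w3 -1 103 px rms 0.08421372539979176
w4 1 76 px rms 0.0735187883978488
w4 -1 77 px rms 0.07927281527746555
[0.4948 0.086  1.425  0.162  0.018 ]
w2 1 mm 0.052067662157790934 0.072071073499942
w2 -1 mm 0.04971016639303246 0.11038680250060315
w3 1 mm -0.0357774525518205 0.06525886657050062
w3 -1 mm -0.04202027661554617 0.070487187430093
w4 1 mm 0.003008081204151658 0.055983624327124164
w4 -1 mm 0.011915551871566272 0.056142433137029005
fixed slope/gauge [0.4948 0.086  1.4251]
[[ 0.6907 -0.1296  0.0561  0.0039]
 [ 0.6771 -0.2517  0.0554  0.0008]
 [ 0.6206 -0.2504  0.0396  0.0082]
 [ 0.6363 -0.1278  0.0342  0.0025]] [ 0.6562 -0.1899  0.0463  0.0039]
[[ 0.6901 -0.1268  0.059 ]
 [ 0.6765 -0.2489  0.059 ]
 [ 0.6215 -0.2432  0.059 ]
 [ 0.636  -0.1206  0.059 ]] [ 0.6561 -0.1849  0.059 ]
beam [[ 0.5118 -0.1488  0.0899  0.0014]
 [ 0.4499 -0.1399  0.0901  0.0023]]
origin est [ 0.4948 -0.05    0.086 ] s beam [-0.0935 -0.0936]
```

>>> {"op": "move_arm", "data": {"plan": [[[-0.29,0.22,0.4,0,0,0,1],[-0.29,0.22,0.4,0,0,0,1],[-0.29,0.22,0.4,0,0,0,1],[-0.29,0.22,0.4,0,0,0,1],[-0.29,0.22,0.4,0,0,0,1],[-0.29,0.22,0.4,0,0,0,1],[-0.29,0.22,0.4,0,0,0,1],[-0.29,0.22,0.4,0,0,0,1],[-0.29,0.22,0.4,0,0,0,1],[-0.29,0.18,0.4,0,0,-0.35,1]]]}}

```text
clock: 7.35
position: [0.6555, -0.1876, 0.1546]
tool_rot: [3.142, 0.0, 1.458]
force: [0.4, -0.1, 0.3]
grip_width: 0.0853
finger_force: 0.0
```

```bash
python3 wr.py w5; python3 - <<'E'
import cv2,numpy as np
cv2.imwrite("pics/w5r.png",cv2.resize(np.rot90(cv2.imread("pics/w5.png"))[120:440],None,fx=1.8,fy=1.8))
E
```

```text
7.35 [ 0.6555 -0.1876  0.1546] [3.1415 0.     1.4578] [ 0.47  0.72 -0.45  1.49  0.35  1.01 -0.18]
```

View pics/w5r.png

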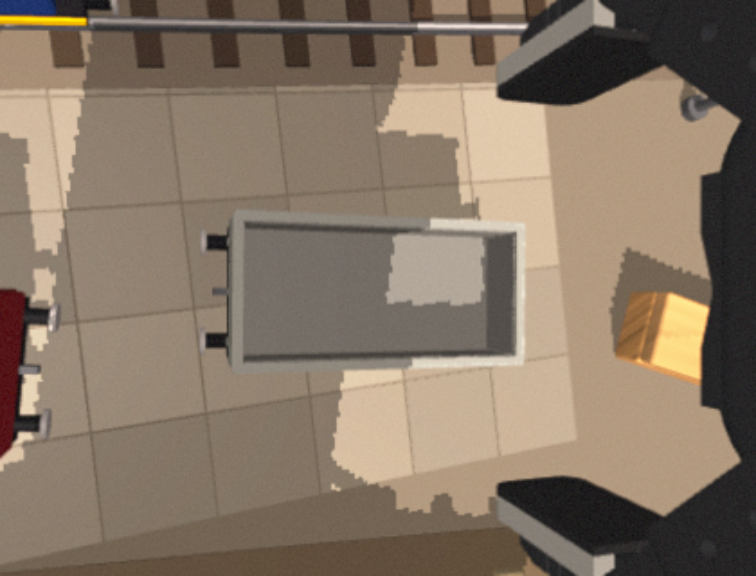

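The grey wagon fills the view, with rim corners at display (234,211), (525,224), (523,366), (231,372), and sits between the fingers.

```bash
python3 - <<'E'
from wr import *
np.set_printoptions(precision=4,suppress=True)
f,g=load("w5"),load("w4");k=.9524
A=[(559-(y/1.8+120),x/1.8) for x,y in [(234,211),(525,224),(523,366),(231,372)]]
B=[(559-y/k,(x-400)/k) for x,y in [(572,195),(685,198),(687,250),(574,252)]]
print(tri(f,A,g,B,wp(f),wp(g)))
z=onz(f,A,.059,wp(f));print(z,z.mean(0),[np.degrees(np.arctan2(*(z[i]-z[j])[[1,0]])) for i,j in((0,1),(3,2))],np.linalg.norm(z-np.roll(z,1,0),axis=1))
M=R.from_euler('xyz',f["tr"]).as_matrix();print("in tool",(z.mean(0)-f["tp"])@M)
E
```

```text
[[ 0.6945 -0.1347  0.0299  0.002 ]
 [ 0.6764 -0.2502  0.0581  0.0014]
 [ 0.6222 -0.2287  0.0832  0.001 ]
 [ 0.6341 -0.1232  0.0554  0.0052]]
[[ 0.6904 -0.1322  0.059 ]
 [ 0.6761 -0.2504  0.059 ]
 [ 0.6173 -0.2428  0.059 ]
 [ 0.6326 -0.1247  0.059 ]] [ 0.6541 -0.1875  0.059 ] [np.float64(83.11078875299178), np.float64(82.5933187442638)] [0.0582 0.1191 0.0593 0.1192]
in tool [-0.     -0.0014  0.0956]
```

>>> {"op": "move_arm", "data": {"plan": [[[0,-0.07,0.9,0,0,0.11,1],[0,0,0.9,0,0,0,1],[0,0,0.9,0,0,0,1],[0,0,0.9,0,0,0,1],[0,0,0.9,0,0,0,1],[0,0,0.8,0,0,0,1],[0,0,0.6,0,0,0,1],[0,0,0.4,0,0,0,1],[0,0,0.12,0,0,0,1],[0,0,0,0,0,0,1]]]}}

```text
clock: 8.4
position: [0.6538, -0.187, 0.0269]
tool_rot: [3.141, -0.0, 1.446]
force: [-0.2, 0.7, 1.2]
grip_width: 0.0854
finger_force: 0.0
```

>>> {"op": "move_arm", "data": {"plan": [[[0,0,0,0,0,0,0.5],[0,0,0,0,0,0,0.4],[0,0,0,0,0,0,0.3],[0,0,0,0,0,0,0.2],[0,0,0,0,0,0,0.1],[0,0,0,0,0,0,0],[0,0,0,0,0,0,-0.3],[0,0,0,0,0,0,-0.5],[0,0,0,0,0,0,-0.5],[0,0,0,0,0,0,-0.5]]], "grip_force": 30}}

```text
clock: 9.4
position: [0.6539, -0.1871, 0.0277]
tool_rot: [3.141, 0.0, 1.446]
force: [-2.2, -0.1, 5.4]
grip_width: 0.0579
finger_force: 31.6
```

>>> {"op": "move_arm", "data": {"plan": [[[0,0,-0.3,0,0,0,-0.5],[0,0,-0.7,0,0,0,-0.5],[0,0,-1,0,0,0,-0.5],[0,0,-1,0,0,0,-0.5],[0,0,-1,0,0,0,-0.5],[0,0,-1,0,0,0,-0.5],[0,0,-1,0,0,0,-0.5],[0,0,-1,0,0,0,-0.5],[0,0,-1,0,0,0,-0.5],[0,0,-0.5,0,0,0,-0.5]]], "grip_force": 40}}

```text
clock: 10.4
position: [0.6542, -0.187, 0.1997]
tool_rot: [3.139, 0.0, 1.446]
force: [1.0, -0.6, -4.3]
grip_width: 0.0575
finger_force: 44.6
```

>>> {"op": "move_arm", "data": {"plan": [[[0,0,0,0,0.3,0,-0.5],[0,0,0,0,0.3,0,-0.5],[0,0,0,0,0.3,0,-0.5],[0,0,0,0,0.3,0,-0.5],[0,0,0,0,0.3,0,-0.5],[0,0,0,0,0.03,0.2,-0.5],[0,0,0,0,0,0,-0.5],[0,0,0,0,0,0,-0.5],[0,0,0,0,0,0,-0.5],[0,0,0,0,0,0,-0.5]]]}}

```text
clock: 11.4
position: [0.6538, -0.1866, 0.197]
tool_rot: [-3.138, -0.16, 1.426]
force: [0.2, -0.9, -4.0]
grip_width: 0.0572
finger_force: 44.5
```

```bash
python3 wr.py w6; python3 - <<'E'
import cv2,numpy as np
from workcell import observe
s=observe();print(s["force"],s["moment"],s["grip_width"])
cv2.imwrite("pics/w6r.png",cv2.resize(np.rot90(cv2.imread("pics/w6.png"))[100:460],None,fx=1.6,fy=1.6))
E
```

```text
11.4 [ 0.6538 -0.1866  0.197 ] [-3.1384 -0.16    1.4256] [ 0.58  0.71 -0.53  1.43  0.2   1.09 -0.08]
[ 0.31820318  0.37183441 -4.20505578] [-0.31907048  0.03201874  0.02642856] 0.05758646867136489
```

View pics/w6r.png

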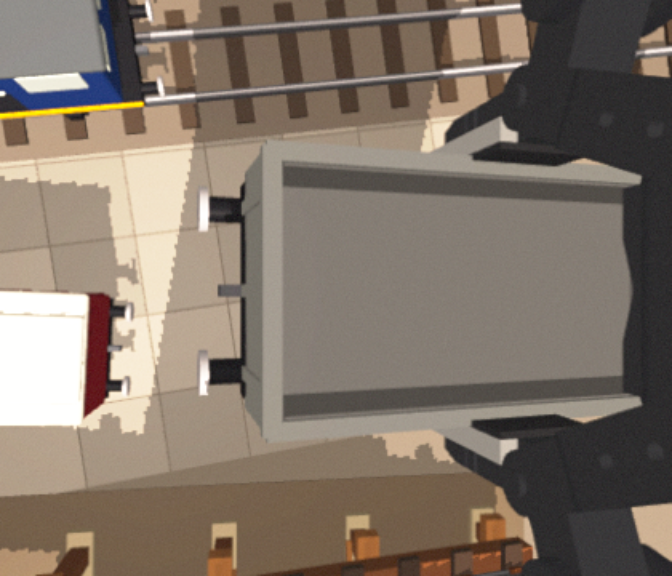

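The held wagon's front rim corners are at (266,142) and (267,439), and its outer edges reach (640,179) and (640,404).

```bash
python3 - <<'E'
from wr import *
np.set_printoptions(precision=4,suppress=True)
f=load("w6");C=np.array(f["tool_from_camera"]);P=(C[:3,:3],C[:3,3])
A=[(559-((y+.5)/1.6-.5+100),x/1.6) for x,y in [(266,142),(267,439),(640,179),(640,404),(199,290)]]
print(onz(f,A[:4],-.0313,P)); print("buffer face",onz(f,A[4:],.0247-.024,P))
E
```

```text
[[ 0.0587  0.0287 -0.0313]
 [ 0.0584 -0.0293 -0.0313]
 [-0.0328  0.0268 -0.0313]
 [-0.0328 -0.0277 -0.0313]]
buffer face [[ 0.0692 -0.0002  0.0007]]
```

```bash
cat > st.py <<'E'
from h import *
from workcell import observe
np.set_printoptions(precision=2,suppress=True)
az,sl=1.425,.161
e=np.array([np.cos(az)*np.cos(sl),np.sin(az)*np.cos(sl),np.sin(sl)]);n=np.array([np.sin(az),-np.cos(az),0]);d=np.cross(e,n)
O=np.array([.4948,-.05,.086])+.0004*n
s=observe();M=R.from_euler('xyz',s["tool_rot"]).as_matrix();W=np.array(s["position"])+M@[0,0,.0247]
B=np.c_[e,n,d]
print("t",s["clock"],"rail x,y,up mm",(W-O)@B*[1e3,1e3,-1e3],"rot err deg",np.degrees(R.from_matrix(B.T@M).as_rotvec()),"F rail",np.array(s["force"])@B,"w",s["grip_width"],"q",s["qpos"])
E
python3 st.py
```

```text
t 11.45 rail x,y,up mm [-92.93 176.7  102.86] rot err deg [ 0.19 -0.06 -0.03] F rail [-0.27  0.26  4.22] w 0.05758646867136489 q [ 0.58  0.71 -0.53  1.43  0.2   1.09 -0.08]
```

>>> {"op": "move_arm", "data": {"plan": [[[0.4,-0.5,0,-0.03,0,0,-0.5],[0.7,-0.9,0,0,0,0,-0.5],[0.8,-0.96,0,0,0,0,-0.5],[0.9,-0.96,0,0,0,0,-0.5],[0.9,-0.96,0,0,0,0,-0.5],[0.9,-0.96,0,0,0,0,-0.5],[0.9,-0.96,0,0,0,0,-0.5],[0.9,-0.96,0,0,0,0,-0.5],[0.8,-0.96,0,0,0,0,-0.5],[0.5,-0.7,0,0,0,0,-0.5]]]}}

```text
clock: 12.45
position: [0.5004, -0.0095, 0.222]
tool_rot: [3.141, -0.16, 1.426]
force: [-0.2, 0.5, -3.7]
grip_width: 0.0575
finger_force: 44.6
```

>>> {"op": "move_arm", "data": {"plan": [[[0,0,0.4,0,0,0,-0.5],[0,0,0.6,0,0,0,-0.5],[0,0,0.7,0,0,0,-0.5],[0,0,0.7,0,0,0,-0.5],[0,0,0.6,0,0,0,-0.5],[0,0,0.6,0,0,0,-0.5],[0,0,0.4,0,0,0,-0.5],[0,0,0,0,0,0,-0.5],[0,0,0,0,0,0,-0.5],[0,0,0,0,0,0,-0.5]]]}}

```text
clock: 13.45
position: [0.5035, 0.0016, 0.143]
tool_rot: [3.141, -0.16, 1.425]
force: [-0.0, 0.5, -3.3]
grip_width: 0.0576
finger_force: 44.5
```

```bash
python3 st.py
```

```text
t 13.45 rail x,y,up mm [60.75  0.69 23.21] rot err deg [-0.04 -0.05  0.01] F rail [-0.05 -0.1   3.32] w 0.05756189164930682 q [ 0.43  0.51 -0.58  1.99  0.18  0.68 -0.38]
```

>>> {"op": "move_arm", "data": {"plan": [[[0,-0.035,0.2,0,0,0,-0.5],[0,0,0.2,0,0,0,-0.5],[0,0,0.2,0,0,0,-0.5],[0,0,0.15,0,0,0,-0.5],[0,0,0.1,0,0,0,-0.5],[0,0,0.05,0,0,0,-0.5],[0,0,0.05,0,0,0,-0.5],[0,0,0,0,0,0,-0.5],[0,0,0,0,0,0,-0.5],[0,0,0,0,0,0,-0.5]]]}}

```text
clock: 14.45
position: [0.5029, 0.0048, 0.1239]
tool_rot: [-3.142, -0.16, 1.425]
force: [1.1, -0.2, -4.3]
grip_width: 0.0575
finger_force: 44.6
```

```bash
python3 st.py
```

```text
t 14.45 rail x,y,up mm [60.69 -0.32  3.8 ] rot err deg [ 0.   -0.05  0.01] F rail [-0.75  1.11  4.27] w 0.057479826752259176 q [ 0.4   0.54 -0.57  2.01  0.21  0.64 -0.4 ]
```

>>> {"op": "move_arm", "data": {"plan": [[[0,0,0.05,0,0,0,-0.5],[0,0,0,0,0,0,-0.5],[0,0,0.05,0,0,0,-0.5],[0,0,0,0,0,0,-0.5],[0,0,0.05,0,0,0,-0.5],[0,0,0,0,0,0,-0.5],[0,0,0.05,0,0,0,-0.5],[0,0,0,0,0,0,-0.5],[0,0,0,0,0,0,-0.5],[0,0,0,0,0,0,-0.5]]]}}

```text
clock: 15.45
position: [0.503, 0.0053, 0.1203]
tool_rot: [3.142, -0.16, 1.425]
force: [-4.4, -2.3, 10.6]
grip_width: 0.0575
finger_force: 46.5
```

```bash
python3 st.py
```

```text
t 15.45 rail x,y,up mm [60.7 -0.3  0.2] rot err deg [-0.   -0.06  0.01] F rail [ -1.14  -4.06 -10.91] w 0.05751104443865808 q [ 0.4   0.54 -0.56  2.01  0.21  0.63 -0.41]
```

>>> {"op": "move_arm", "data": {"plan": [[[0,0,-0.02,0,0,0,-0.5],[0,-0.05,0,0,0,0,-0.5],[0,0,0,0,0,0,-0.5],[0,0,0,0,0,0,-0.5],[0,0,0,0,0,0,-0.5],[0,0,0,0,0,0,-0.5],[0,0,0,0,0,0,-0.5],[0,0,0,0,0,0,-0.5],[0,0,0,0,0,0,-0.5],[0,0,0,0,0,0,-0.5]]]}}

```text
clock: 16.45
position: [0.5024, 0.0055, 0.1204]
tool_rot: [3.141, -0.16, 1.425]
force: [3.2, -1.8, 5.2]
grip_width: 0.0576
finger_force: 45.5
```

```bash
python3 st.py
```

```text
t 16.45 rail x,y,up mm [60.78 -0.93  0.31] rot err deg [-0.04 -0.04  0.01] F rail [-0.47  3.39 -5.35] w 0.05759154375873567 q [ 0.4   0.54 -0.56  2.01  0.21  0.63 -0.41]
```

>>> {"op": "move_arm", "data": {"plan": [[[0,-0.05,0,0,0,0,-0.5],[0,0,0,0,0,0,-0.5],[0,0,0,0,0,0,-0.5],[0,0,0,0,0,0,-0.5],[0,0,0,0,0,0,-0.5],[0,0,0,0,0,0,-0.5],[0,0,0,0,0,0,-0.5],[0,0,0,0,0,0,-0.5],[0,0,0,0,0,0,-0.5],[0,0,0,0,0,0,-0.5]]]}}

```text
clock: 17.45
position: [0.5012, 0.0057, 0.1204]
tool_rot: [3.141, -0.16, 1.425]
force: [2.6, -1.7, 5.8]
grip_width: 0.0572
finger_force: 45.7
```

```bash
python3 st.py
```

```text
t 17.45 rail x,y,up mm [60.78 -2.13  0.29] rot err deg [-0.02 -0.04  0.01] F rail [-0.38  2.78 -5.95] w 0.05715380274555951 q [ 0.4   0.54 -0.56  2.01  0.21  0.63 -0.41]
```

>>> {"op": "move_arm", "data": {"plan": [[[0,-0.05,0,0,0,0,-0.5],[0,0,0,0,0,0,-0.5],[0,0,0,0,0,0,-0.5],[0,0,0,0,0,0,-0.5],[0,0,0,0,0,0,-0.5],[0,0,0,0,0,0,-0.5],[0,0,0,0,0,0,-0.5],[0,0,0,0,0,0,-0.5],[0,0,0,0,0,0,-0.5],[0,0,0,0,0,0,-0.5]]]}}

```text
clock: 18.45
position: [0.501, 0.0057, 0.1205]
tool_rot: [3.14, -0.161, 1.425]
force: [7.5, -2.7, 2.6]
grip_width: 0.0575
finger_force: 45.3
```

```bash
python3 st.py
```

```text
t 18.45 rail x,y,up mm [60.79 -2.27  0.39] rot err deg [-0.11 -0.02  0.02] F rail [-1.12  7.84 -2.84] w 0.05751022772685567 q [ 0.4   0.54 -0.56  2.02  0.21  0.63 -0.41]
```

>>> {"op": "move_arm", "data": {"plan": [[[0,0.05,0,0,0,0,-0.5],[0,0.05,0,0,0,0,-0.5],[0,0.05,0,0,0,0,-0.5],[0,0.05,0,0,0,0,-0.5],[0,0,0,0,0,0,-0.5],[0,0,0,0,0,0,-0.5],[0,0,0,0,0,0,-0.5],[0,0,0,0,0,0,-0.5],[0,0,0,0,0,0,-0.5],[0,0,0,0,0,0,-0.5]]]}}

```text
clock: 19.45
position: [0.5018, 0.0053, 0.1201]
tool_rot: [-3.137, -0.159, 1.425]
force: [-12.7, -1.2, 20.9]
grip_width: 0.0574
finger_force: 47.8
```

```bash
python3 st.py
```

```text
t 19.45 rail x,y,up mm [60.47 -1.62  0.06] rot err deg [ 0.25 -0.11 -0.  ] F rail [  0.33 -12.37 -21.17] w 0.05735524491683407 q [ 0.4   0.54 -0.56  2.01  0.21  0.64 -0.4 ]
```

>>> {"op": "move_arm", "data": {"plan": [[[0,0,-0.03,0,0,0,-0.5],[0,0,-0.02,0,0,0,-0.5],[0,0,0,0,0,0,-0.5],[0,0,0,0,0,0,-0.5],[0,0,0,0,0,0,-0.5],[0,0,0,0,0,0,-0.5],[0,0,0,0,0,0,-0.5],[0,0,0,0,0,0,-0.5],[0,0,0,0,0,0,-0.5],[0,0,0,0,0,0,-0.5]]]}}

```text
clock: 20.45
position: [0.5039, 0.005, 0.1212]
tool_rot: [-3.141, -0.16, 1.425]
force: [1.0, -0.0, -4.5]
grip_width: 0.0574
finger_force: 44.7
```

```bash
python3 st.py
```

```text
t 20.45 rail x,y,up mm [60.67  0.64  1.15] rot err deg [ 0.01 -0.05  0.01] F rail [-0.6   0.98  4.44] w 0.05742109245705579 q [ 0.4   0.54 -0.56  2.01  0.21  0.64 -0.4 ]
```

>>> {"op": "move_arm", "data": {"plan": [[[0,0.05,0,0,0,0,-0.5],[0,0.05,0,0,0,0,-0.5],[0,0.02,0,0,0,0,-0.5],[0,0,0,0,0,0,-0.5],[0,0,0,0,0,0,-0.5],[0,0,0,0,0,0,-0.5],[0,0,0,0,0,0,-0.5],[0,0,0,0,0,0,-0.5],[0,0,0,0,0,0,-0.5],[0,0,0,0,0,0,-0.5]]]}}

```text
clock: 21.45
position: [0.505, 0.0048, 0.1209]
tool_rot: [-3.138, -0.16, 1.425]
force: [-8.1, 1.1, -0.7]
grip_width: 0.0573
finger_force: 45.3
```

```bash
python3 st.py
```

```text
t 21.45 rail x,y,up mm [60.53  1.61  0.8 ] rot err deg [ 0.18 -0.08  0.02] F rail [-0.23 -8.15  0.64] w 0.05726428784108485 q [ 0.4   0.55 -0.56  2.    0.21  0.64 -0.4 ]
```

>>> {"op": "move_arm", "data": {"plan": [[[0,-0.05,0,0,0,0,-0.5],[0,-0.05,0,0,0,0,-0.5],[0,-0.05,0,0,0,0,-0.5],[0,-0.05,0,0,0,0,-0.5],[0,-0.05,0,0,0,0,-0.5],[0,-0.05,0,0,0,0,-0.5],[0,0,0,0,0,0,-0.5],[0,0,0,0,0,0,-0.5],[0,0,0,0,0,0,-0.5],[0,0,0,0,0,0,-0.5]]]}}

```text
clock: 22.45
position: [0.501, 0.0055, 0.1214]
tool_rot: [3.141, -0.16, 1.425]
force: [5.8, -0.4, -4.8]
grip_width: 0.0571
finger_force: 44.7
```

```bash
python3 st.py
```

```text
t 22.45 rail x,y,up mm [60.78 -2.31  1.33] rot err deg [-0.06 -0.03  0.01] F rail [-0.36  5.77  4.8 ] w 0.057056213527308865 q [ 0.4   0.54 -0.57  2.01  0.21  0.63 -0.4 ]
```

>>> {"op": "move_arm", "data": {"plan": [[[0,0.07,0,0,0,0,-0.5],[0,0.06,0.02,0,0,0,-0.5],[0,0,0.015,0,0,0,-0.5],[-0.2,0,0,0,0,0,-0.5],[-0.4,0,0,0,0,0,-0.5],[-0.4,0,0,0,0,0,-0.5],[-0.4,0,0,0,0,0,-0.5],[-0.4,0,0,0,0,0,-0.5],[-0.2,0,0,0,0,0,-0.5],[0,0,0,0,0,0,-0.5]]]}}

```text
clock: 23.45
position: [0.4971, -0.0346, 0.114]
tool_rot: [-3.141, -0.16, 1.424]
force: [-1.3, 0.1, -1.1]
grip_width: 0.0568
finger_force: 45.3
```

```bash
python3 st.py
```

```text
t 23.45 rail x,y,up mm [19.88 -0.42  0.46] rot err deg [ 0.02 -0.06  0.07] F rail [-0.24 -1.34  1.11] w 0.05675100899861639 q [ 0.48  0.55 -0.56  2.01  0.22  0.63 -0.33]
```

>>> {"op": "move_arm", "data": {"plan": [[[-0.2,0,0,0,0,0,-0.5],[-0.3,0,0,0,0,0,-0.5],[-0.3,0,0,0,0,0,-0.5],[-0.3,0,0,0,0,0,-0.5],[-0.3,0,0,0,0,0,-0.5],[-0.2,0,0,0,0,0,-0.5],[-0.1,0,0,0,0,0,-0.5],[-0.1,0,0,0,0,0,-0.5],[-0.05,0,0,0,0,0,-0.5],[0,0,0,0,0,0,-0.5]]]}}

```text
clock: 24.45
position: [0.4919, -0.0699, 0.1083]
tool_rot: [-3.141, -0.16, 1.425]
force: [0.0, -0.3, -0.3]
grip_width: 0.0575
finger_force: 45.3
```

```bash
python3 st.py
```

```text
t 24.45 rail x,y,up mm [-16.31  -0.35   0.5 ] rot err deg [ 0.01 -0.05  0.01] F rail [-0.31  0.06  0.29] w 0.05753327197181269 q [ 0.55  0.57 -0.56  2.01  0.22  0.63 -0.26]
```

>>> {"op": "move_arm", "data": {"plan": [[[-0.05,0,0,0,0,0,-0.5],[0,0,0,0,0,0,-0.5],[-0.05,0,0,0,0,0,-0.5],[0,0,0,0,0,0,-0.5],[-0.05,0,0,0,0,0,-0.5],[0,0,0,0,0,0,-0.5],[-0.05,0,0,0,0,0,-0.5],[0,0,0,0,0,0,-0.5],[0,0,0,0,0,0,-0.5],[0,0,0,0,0,0,-0.5]]]}}

```text
clock: 25.45
position: [0.4914, -0.0738, 0.1076]
tool_rot: [-3.141, -0.16, 1.425]
force: [1.3, -0.5, -0.7]
grip_width: 0.0577
finger_force: 45.3
```

```bash
python3 st.py
```

```text
t 25.45 rail x,y,up mm [-20.32  -0.34   0.52] rot err deg [ 0.01 -0.05  0.01] F rail [-0.43  1.32  0.61] w 0.057697513239855495 q [ 0.56  0.57 -0.56  2.01  0.22  0.63 -0.25]
```

>>> {"op": "move_arm", "data": {"plan": [[[-0.04,0,0,0,0,0,-0.5],[0,0,0,0,0,0,-0.5],[0,0,0,0,0,0,-0.5],[-0.04,0,0,0,0,0,-0.5],[0,0,0,0,0,0,-0.5],[0,0,0,0,0,0,-0.5],[-0.04,0,0,0,0,0,-0.5],[0,0,0,0,0,0,-0.5],[0,0,0,0,0,0,-0.5],[0,0,0,0,0,0,-0.5]]]}}

```text
clock: 26.45
position: [0.4911, -0.0756, 0.1074]
tool_rot: [-3.142, -0.161, 1.425]
force: [0.6, 5.8, 1.5]
grip_width: 0.0575
finger_force: 45.5
```

```bash
python3 st.py
```

```text
t 26.45 rail x,y,up mm [-22.07  -0.35   0.53] rot err deg [ 0.01 -0.01 -0.02] F rail [ 5.96 -0.24 -0.53] w 0.05752097063410186 q [ 0.56  0.57 -0.56  2.01  0.22  0.63 -0.25]
```

>>> {"op": "move_arm", "data": {"plan": [[[-0.04,0,0,0,0,0,-0.5],[0,0,0,0,0,0,-0.5],[0,0,0,0,0,0,-0.5],[0,0,0,0,0,0,-0.5],[-0.04,0,0,0,0,0,-0.5],[0,0,0,0,0,0,-0.5],[0,0,0,0,0,0,-0.5],[0,0,0,0,0,0,-0.5],[0,0,0,0,0,0,-0.5],[0,0,0,0,0,0,-0.5]]]}}

```text
clock: 27.45
position: [0.4911, -0.0757, 0.1073]
tool_rot: [3.142, -0.162, 1.426]
force: [-0.2, 14.1, 5.9]
grip_width: 0.0574
finger_force: 45.8
```

```bash
python3 st.py
```

```text
t 27.45 rail x,y,up mm [-22.18  -0.36   0.53] rot err deg [ 0.01  0.08 -0.07] F rail [14.69 -2.26 -3.56] w 0.0574311880672082 q [ 0.56  0.57 -0.56  2.01  0.22  0.63 -0.25]
```

>>> {"op": "move_arm", "data": {"plan": [[[0.05,0,0,0,0,0,-0.5],[0.02,0,0,0,0,0,-0.5],[0,0,0.01,0,0,0,-0.5],[0,0,0,0,0,0,-0.5],[0,0,0,0,0,0,-0.5],[0,0,0,0,0,0,-0.5],[0,0,0,0,0,0,-0.5],[0,0,0,0,0,0,-0.5],[0,0,0,0,0,0,-0.5],[0,0,0,0,0,0,-0.5]]], "grip_force": 25}}

```text
clock: 28.45
position: [0.4911, -0.0756, 0.1073]
tool_rot: [-3.142, -0.161, 1.425]
force: [-0.0, 5.8, 6.0]
grip_width: 0.0576
finger_force: 46.1
```

```bash
python3 st.py
```

```text
t 28.45 rail x,y,up mm [-22.13  -0.33   0.43] rot err deg [ 0.   -0.01 -0.02] F rail [ 6.66 -0.85 -5.03] w 0.057616074550651174 q [ 0.56  0.57 -0.56  2.01  0.22  0.63 -0.25]
```

>>> {"op": "move_arm", "data": {"plan": [[[0.02,0,0,0,0,0,0.3],[0,0,0,0,0,0,0.36],[0,0,0,0,0,0,0.4],[0,0,0,0,0,0,0.45],[0,0,0,0,0,0,0.5],[0,0,0,0,0,0,0.6],[0,0,0,0,0,0,0.7],[0,0,0,0,0,0,0.8],[0,0,0,0,0,0,0.9],[0,0,0,0,0,0,0.9]]]}}

```text
clock: 29.45
position: [0.491, -0.0759, 0.1071]
tool_rot: [-3.141, -0.16, 1.425]
force: [0.5, -0.3, -0.3]
grip_width: 0.0812
finger_force: 0.0
```

```bash
python3 st.py
```

```text
t 29.45 rail x,y,up mm [-22.5   -0.4    0.29] rot err deg [ 0.01 -0.04  0.01] F rail [-0.25  0.52  0.25] w 0.08120536204424612 q [ 0.56  0.57 -0.56  2.01  0.22  0.63 -0.25]
```

>>> {"op": "move_arm", "data": {"plan": [[[0,0,-0.2,0,0,0,1],[0,0,-0.4,0,0,0,1],[0,0,-0.6,0,0,0,1],[0,0,-0.8,0,0,0,1],[0,0,-0.8,0,0,0,1],[0,0,-0.8,0,0,0,1],[0,0,-0.8,0,0,0,1],[0,0,-0.8,0,0,0,1],[0,0,-0.8,0,0,0,1],[0,0,-0.5,0,0,0,1]]]}}

```text
clock: 30.45
position: [0.4883, -0.0968, 0.2373]
tool_rot: [3.14, -0.16, 1.425]
force: [0.0, 0.3, 0.4]
grip_width: 0.0855
finger_force: 0.0
```

```bash
python3 wr.py w7; python3 - <<'E'
from h import *
from workcell import grab_frame
f=grab_frame("scene");np.save("scene2.npy",f,allow_pickle=True)
a=cv2.resize(f["color"][...,::-1][155:290,168:363],None,fx=2.05,fy=2.05,interpolation=cv2.INTER_CUBIC)
b=cv2.resize(np.rot90(cv2.imread("pics/w7.png")),(400,533))
c=np.zeros((533,800,3),np.uint8);c[:,:400]=b;c[:a.shape[0],400:400+a.shape[1]]=a[:,:400]
cv2.imwrite("pics/fin.png",c)
E
```

```text
30.45 [ 0.4883 -0.0968  0.2373] [ 3.1401 -0.1597  1.4249] [ 0.69  0.38 -0.65  1.89  0.09  0.93 -0.12]
```

View pics/fin.png

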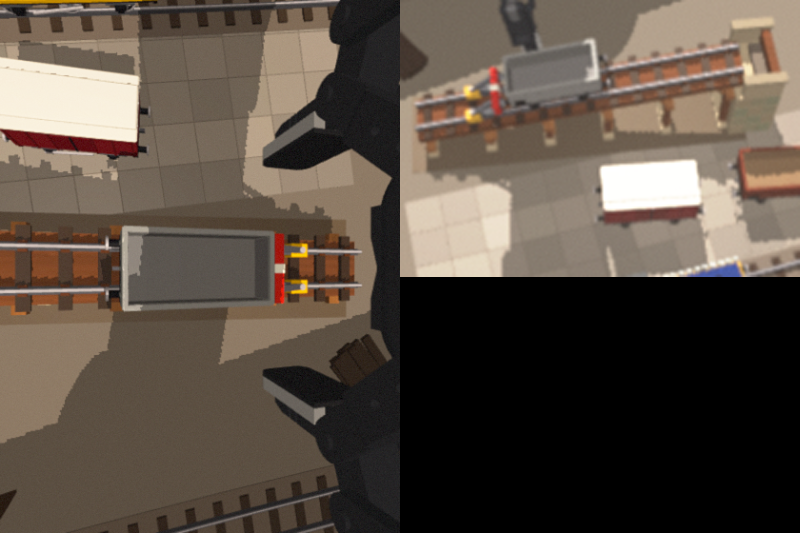

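The wagon (122–276, 226–310) stands on the rails, aligned and up against the red stop at (280,268). The gripper is clear of it and the bystanders haven't moved. I felt both flanges' side limits (3.7 mm of play) while it was seated, so it is properly railed.

```bash
python3 -c "
from workcell import job_done
print(job_done())"
```

```text
the job is handed in; nothing more can be done
None
```

The grey wagon is on the inclined siding with its wheels between the rails. It was eased down by hand until its buffers touched the red stop, then let go. I handed the job in at about 30.5 s, with the gripper clear and no other loose thing touched.

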